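# Press an end-pin bushing flush with one turn of the bench press

## Task

Set the wooden end block into the nest of the bench press, bushing facing the ram, then turn the flywheel by its knob one full turn clockwise seen from above, so that the ram presses the bushing in flush and draws back. Finish by feel: bring the wheel's lug round until it just bears on the one-turn stop with a light but definite pressure, never forcing it, and let go with the lug still touching it, leaving the tub, the cup and the screwdriver where they are.

Things in the scene. Friction and masses are not known exactly. Their poses are not given: they have to be found in the camera images.
- press: Fixed bench press on a green base 12 mm thick; place and yaw vary. Origin on the bench under the flywheel's vertical axis; +y points along the ram's push, from wheel to nest; z up. The flat dark steel flywheel is 170 mm across, its web's top 70 mm, rim 74 mm and hub 82 mm above the bench.
- ram_guide (a point): Point on the ram's line, at (0, 111, 44) mm in the press's frame, where the 12 mm steel ram leaves its guide. The ram goes 34 mm out along the press's +y and back once per turn of the wheel, farthest out at half a turn. Parked, its tip is about 34 mm from the seated block's face.
- nest (a point): Centre of the nest's floor, at (0, 190, 12) mm in the press's frame, same axes. Open-topped steel pocket 48 mm along x, 38 mm along y: 2 mm of play all round the block. Side walls (+-x, 8 mm thick) are 14 mm high, the wall on the ram's side (-y) 10 mm, the anvil on +y 46 mm high and 14 mm thick. The ram presses the block against the anvil.
- wheel_axis (a point): Point on the flywheel's axis 72 mm above the bench, axes of the press.
- knob_top (a point): Centre of the top of the flywheel's upright dark-wood knob: round, 26 mm across, 50 mm tall, foot 74 mm and top 124 mm above the bench, 65 mm from the wheel's axis. It spins freely on its pin, so it can be pinched from above and led round with unchanged tool orientation. At wheel angle 0 it is on the press's -y side, farthest from the nest.
- handwheel (a joint): Angle of the flywheel, rad, growing clockwise seen from above; 0 with the knob at the press's -y side; starts at 0.09 to 0.14. It takes about 3 to 4 N at the knob, and about 5 N more while the bushing goes in (about 2.0 to 3.2 rad). It stays where it is left. The full turn ends, lug against stop, somewhere between 5.85 and 6.25 rad.
- lug (a point): Middle of the small steel lug, 8 mm wide, that sticks out of the wheel's rim from 83 to 106 mm off the axis (this point: 95 mm off, 66 mm above the bench); on the press's +x side at angle 0, just past the stop's finger. Clockwise it goes all round and comes up to the finger from the other (+y) side.
- stop: One-turn stop fixed at (130, 16, 0) mm in the press's frame: dark block 30 x 60 mm, 54 mm tall, with a steel finger 6 mm wide, top 70 mm above the bench, reaching into the lug's path. The finger is set by hand up to 14 mm either way along the press's y, which this pose does not show: feel for it. Bear on it with 3 to 7 N (a push of 8 to 11 N at the knob in all); above 9 N it is spoilt.
- block: Loose spruce end block, 44 mm (its x) by 34 mm (its y) by 50 mm tall, about 0.1 kg, upright on the bench; origin at the centre of its underside. The bushing, a dark round plug 16 mm across, sticks out of its -y face, 32 mm above its underside. It sits in the nest with its axes along the press's, bushing towards the ram.
- block_face (a point): Centre of the bushing's hole in the block's -y face, axes of the block.
- bushing (a joint): How far the bushing has been pressed in, m: 0 = 10 mm proud of the block, 0.010 = flush. Stiff: about 20 N moves it, and it stays.
- tub: Bystander: white plastic tub with grey lid, 84 mm across, 60 mm tall, origin under its centre.
- cup: Bystander: white plastic cup, 68 mm across, 85 mm tall, origin under its centre.
- screwdriver: Bystander: screwdriver with wooden handle, 200 mm long, lying on the bench along its x, origin under its middle.
Mind the look-alikes: they are no part of the job. Of the things shaped like the block, the wooden one is meant.

How it is judged:
By the outcome, as a careful person would: the job done as asked, in the order asked, and still so for the second after the job is handed in, with the robot touching nothing.
It also fails if it takes over 72 s, if anything falls off the work surface, if the arm or the gripper's body presses on something with over 40 N, if the wrist force passes 120 N, or if a joint passes its speed limit or range.

## Robot

A 6-joint arm with a two-finger parallel gripper is mounted at the origin on the work surface. World frame = base frame: x ahead of the robot, y to its left, z up, the work surface at z = 0. Lengths are in mm, angles in rad, forces in N, time in s.
With the tool pointing down it reaches from about 300 to 775 mm from the base axis. Payload 14.6 kg.
Tool frame: the origin (TCP) lies between the finger pads; the fingertips stand manip.tip_reach ahead of it and the grasp point (between the pads) lies 5 mm behind it (manip.tip_reach is the distance from the TCP to the fingertips, in mm); z points along the fingers, y is the line along which they close (so a half turn about z gives the same grasp; the last joint's range is limited). The gripper opens to 94 mm and grips with 3 to 60 N. Pads are 16 mm wide; open, the fingers measure 119 mm over their backs; the gripper's body (75 mm by 177 mm) begins 78 mm behind the grasp point.
Start: joints at [1.196, 0.3, 1.521, -0, 1.321, -0.067], TCP at [166.627, 524.142, 219.446] pointing down, gripper open.
Joint ranges: [-3.03, 3.03], [-0.79, 2.21], [0.23, 2.52], [-1.04, 4.18], [0, 3.07], [-2.55, 2.55]. Speed limits (rad/s): [2.22, 2.22, 2.57, 3.14, 3.14, 3.14].

## Interface

Orientations are given as [roll, pitch, yaw] about the fixed x, y, z axes, in that order (R = Rz(yaw) Ry(pitch) Rx(roll)).
In Python, from cell import manip gives the robot as it stands. The module is installed in compiled form; this text tells all that it offers.
- The arm moves only by the shell command python3 -m creep 'ROWS' [FORCE]. ROWS is JSON, a list of rows, each a list of 3 entries, a list of its own where there are three numbers: the opening, from -1 (shut) to 1 (fully open), then the shift along the tool's x, y, z in cm, then the turn about the tool's z in units of 5 degrees (1.0 is 5 degrees). In form: [[grip, [tx, ty, tz], roll], ...]. A call has 1 to 12 rows; each row is the pose to reach, as a shift and turn from the pose commanded when the call began, along the tool's axes at that moment; what a row does not reach only later rows make up. A row lasts 1/10 s, in which the tool goes at most 50 mm and 8.59 degrees, less where a joint would pass 70% of its speed; a pose out of reach is approached as far as the arm can. A call with a gripper value outside its range is refused whole. The fingers move at their own pace and stop on an object; FORCE is the grip in N (left out, the last holds). Time passes only in rows, so rows that repeat a pose let the fingers close. It gives the time, the measured TCP pose, the force, the opening and the grip force at its end, in the units of the state.
- manip.read_state(): the state, without advancing time (a new reading comes with each control period).
- manip.camera(name): name is "scene" or "top" or "wrist"; returns the picture (400x640x3 uint8, red, green, blue); there is no depth.
- manip.camera_params(name): a dict with "fovy" (degrees; the focal length in pixels is half the picture's height over the tangent of half this angle, whatever the lens; pixels are square), "cx", "cy" (the principal point, pixels), "k1" (the pictures are not rectified: a ray, as slopes to the right and down, at radius r is drawn at 1 + k1 r^2 times it, then the intrinsics apply), "origin" and "attitude" of the camera in the world. Camera axes: x right, y down, z forward; pixel columns grow to the right and rows downward; lengths in mm; the calibration is good to about 2 mm. A picture is of the moment at which its call begins: read the wrist's pose just before it. camera_params takes no time and is no camera call; for the wrist camera it gives the pose at the moment of the call.
- manip.sign_off(): hands the job in; it is judged then, once.
The state is a dict: "clock": time; "joints": joint angles; "qd": joint speeds; "effort": joint torques, N m; "eef_pos": TCP position; "eef_rot": TCP orientation; "wrist_force": force on the tool from outside, world axes, zero at the start; "moment": the same for the moment, N m; "finger_gap": finger opening in mm; "finger_force": force on a finger pad.
Only numpy, scipy, OpenCV 4.12 (cv2) and the standard library are available. Lean on these libraries where they do the work, as an engineer would, in place of code of your own. Each camera call takes 0.05 s, during which the arm holds its last target. There are 200 camera calls.

## Working session

There is one attempt and no reset: what is moved stays moved. The work goes in short steps, Python scripts to look and compute and a shell command to move; the robot and the scene stay as the last step left them, time stands still between calls to the robot, and variables do not carry over. Pictures are saved under pics/ and viewed, at most 10 in all, crops included, and the job is handed in when it is done.

```bash
mkdir -p pics; ls; cat > h.py <<'E'
import numpy as np, cv2
from cell import manip
from scipy.spatial.transform import Rotation as R
def K(p):
    f=200/np.tan(np.radians(p["fovy"])/2); return np.array([[f,0,p["cx"]],[0,f,p["cy"]],[0,0,1.]]),np.array([p["k1"],0,0,0,0.])
def rot(p):
    a=np.array(p["attitude"],float)
    return a if a.shape==(3,3) else R.from_euler('xyz',a).as_matrix()
def proj(p,P):
    k,d=K(p);Rm=rot(p).T;t=-Rm@np.array(p["origin"])
    return cv2.projectPoints(np.atleast_2d(np.array(P,float)),Rm,t,k,d)[0][:,0]
def atz(p,uv,z):
    k,d=K(p);n=cv2.undistortPoints(np.array(uv,float).reshape(-1,1,2),k,d)[:,0]
    r=np.c_[n,np.ones(len(n))]@rot(p).T;o=np.array(p["origin"])
    return o+r*((z-o[2])/r[:,2])[:,None]
E
python3 - <<'E'
from h import *
print(manip.tip_reach,manip.read_state())
for n in("scene","top","wrist"):
    p=manip.camera_params(n);print(n,p)
    cv2.imwrite(f"pics/{n}0.png",manip.camera(n)[:,:,::-1])
E
```

```text
pics
14.0 {'clock': 0.0, 'joints': array([ 1.19641624e+00,  3.00474761e-01,  1.52160926e+00, -1.06678874e-05,
        1.32069496e+00, -6.65761595e-02]), 'qd': array([-0.00114852,  0.00034869, -0.00025797, -0.0010023 , -0.00035737,
        0.00067988]), 'effort': array([-2.02225834e-03, -5.31811953e+01, -3.52723718e+01,  7.06928736e-02,
        2.45281780e-02, -1.18860912e-04]), 'eef_pos': array([166.53010224, 523.91290525, 218.87239359]), 'eef_rot': array([-3.14040827e+00, -6.86124989e-05,  2.83379133e+00]), 'wrist_force': array([ 0.77797413, -0.63573109, -0.23833413]), 'moment': array([-0.04040019, -0.0285724 ,  0.02941685]), 'finger_force': 0.0, 'finger_gap': 94.24139177093568}
scene {'fovy': 51.864318271310964, 'cx': 325.38375778105814, 'cy': 202.65997444845505, 'k1': -0.03512009182740735, 'origin': array([1123.05670251,  -63.42225495,  909.83669759]), 'attitude': array([-2.54540689e+00,  2.21259433e-03,  1.43779089e+00])}
top {'fovy': 47.26721938379584, 'cx': 322.6725081508257, 'cy': 205.89810693120754, 'k1': -0.12833087849254535, 'origin': array([ 407.50050247,   -9.3675045 , 1374.236399  ]), 'attitude': array([-3.02523105,  0.02587338, -1.59047505])}
wrist {'fovy': 67.35245582149884, 'cx': 320.5357161537351, 'cy': 195.82151949411167, 'k1': -0.022569386386612465, 'origin': array([ 91.09323335, 548.48584048, 384.50995478]), 'attitude': array([2.86644008e+00, 2.34834332e-03, 1.26232068e+00])}
```

View pics/top0.png

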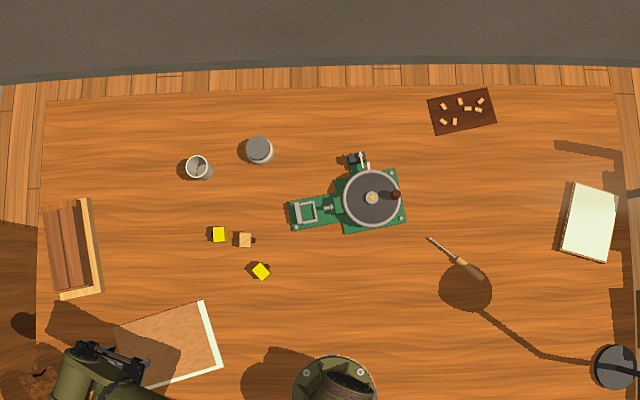

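View pics/scene0.png

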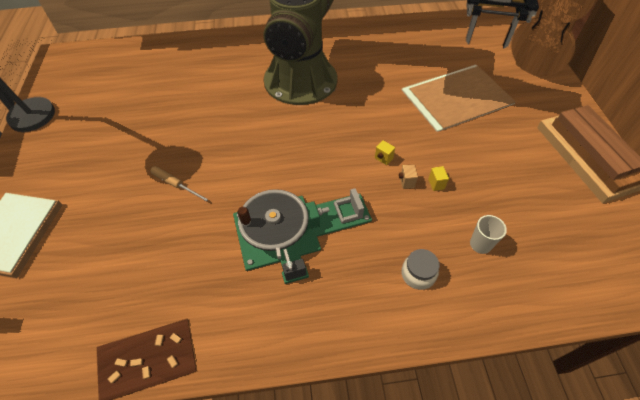

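The top view shows the press, with its wheel at (372,198), knob at (394,195) and nest at (305,212). Candidates for the block are yellow (218,234), wooden (244,240) and yellow (261,271). I choose the wooden one at (244,240); its dark plug is on the right, at about (253,239). I'll check it in a close crop.

```bash
python3 - <<'E'
import cv2,numpy as np
t=cv2.imread("pics/top0.png");s=cv2.imread("pics/scene0.png")
a=cv2.resize(t[140:290,200:420],(800,545),interpolation=cv2.INTER_CUBIC)
b=cv2.resize(s[130:290,225:465],(800,533),interpolation=cv2.INTER_CUBIC)
cv2.imwrite("pics/c1.png",a);cv2.imwrite("pics/c2.png",b)
E
```

```text
(no output)
```

View pics/c1.png

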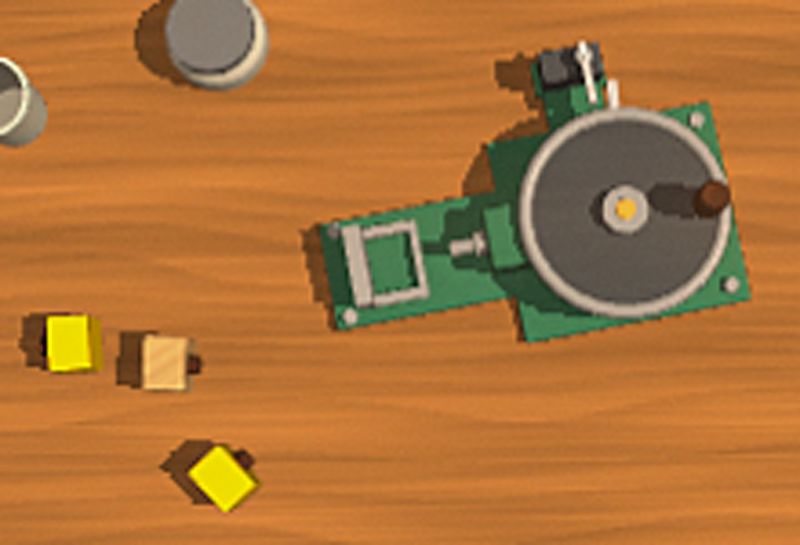

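View pics/c2.png

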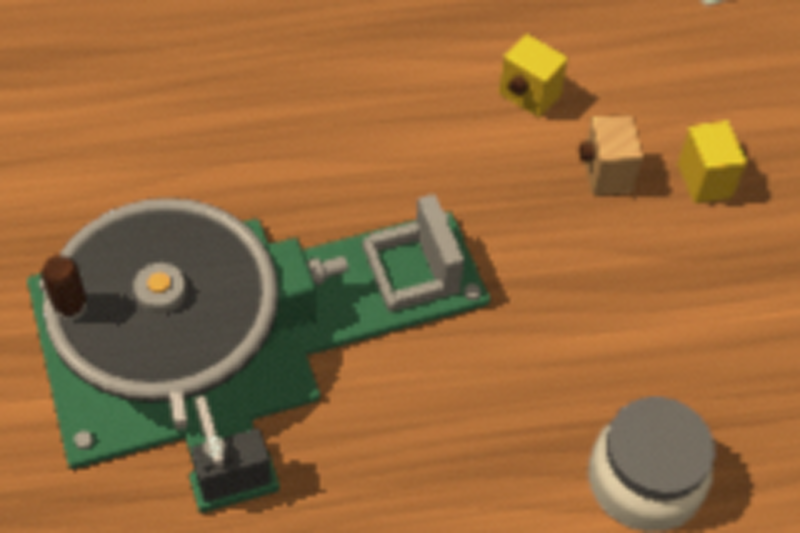

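The crops confirm it. The wooden block's top face is centred at c1 (165,363), with the plug at (194,364) facing the press; the others are yellow. The lug at c1 (612,95) is already past the finger at (588,75). Next I'll fit rough poses.

```bash
cat >> h.py <<'E'
from scipy.optimize import least_squares
def fit(obs,x0):
    """obs: list of (cam params, local xyz, uv) ; pose x,y,yaw on bench"""
    def f(q):
        c,s=np.cos(q[2]),np.sin(q[2]);M=np.array([[c,-s,0],[s,c,0],[0,0,1]])
        return np.concatenate([proj(p,M@np.array(l,float)+[q[0],q[1],0])[0]-uv for p,l,uv in obs])
    r=least_squares(f,x0,loss='soft_l1');return r.x,r.fun.reshape(-1,2).round(1)
E
python3 - <<'E'
from h import *
T=manip.camera_params("top");S=manip.camera_params("scene")
t=lambda u,v:(200+u/3.636,140+v/3.636); s=lambda u,v:(225+u/3.333,130+v/3.333)
o=[(T,(0,0,82),t(625,209)),(T,(0,0,74),t(625,213)),(T,(0,216,58),t(358,266)),(S,(0,0,82),s(159,284)),(S,(-32,209,58),s(420,200)),(T,(0,190,22),t(394,262)),
 (S,(32,223,58),s(460,258))]
q,r=fit(o,[500,0,0]);print("press",q,r.tolist())
print(atz(T,[t(394,262)],22))
b=[(T,(-22,17,50),t(142,391)),(T,(22,17,50),t(143,336)),(T,(22,-17,50),t(188,337)),(T,(-22,-17,50),t(188,389)),
(S,(-22,-17,50),s(593,118)),(S,(-22,17,50),s(633,117)),(S,(22,17,50),s(641,156)),(S,(22,-17,50),s(597,158)),(S,(22,17,0),s(633,193)),(S,(22,-17,0),s(595,192))]
q2,r=fit(b,[300,250,0]);print("block",q2,r.tolist())
W=manip.camera_params("wrist");st=manip.read_state()
Rt=R.from_euler('xyz',st['eef_rot']).as_matrix();print("cam in tool",Rt.T@(W["origin"]-st['eef_pos']),Rt.round(2).tolist(),(Rt.T@rot(W)).round(2).tolist())
a=R.from_euler('xyz',[np.pi,0,q2[2]]).as_matrix()
E
```

```text
press [ 5.80598956e+02 -1.20642283e+02  1.62727981e-01] [[0.3, -0.1], [0.1, -0.9], [-0.1, -1.1], [-0.4, -1.5], [-0.7, -1.5], [-0.5, -0.3], [1.0, -0.3]]
[[548.77896311  65.49523846  22.        ]]
block [ 4.70633358e+02  2.49972601e+02 -6.15055016e-02] [[-0.0, -1.2], [0.6, -1.1], [-0.3, -0.9], [-1.2, -0.1], [-0.7, -1.3], [-0.3, -1.7], [0.5, -0.6], [1.0, -0.4], [-0.4, -0.5], [-1.3, 0.6]]
cam in tool [  79.34081402    0.36253365 -165.58206881] [[-0.95, 0.3, -0.0], [0.3, 0.95, -0.0], [0.0, -0.0, -1.0]] [[-0.0, -0.96, -0.27], [1.0, -0.0, -0.0], [0.0, -0.27, 0.96]]
```

Both fits agree to about 1 px, and the nest works out at about (550, 67). First I'll move above the block, at the current height.

```bash
python3 -m creep '[[0.4,[-37.3,-16.9,0],15.2],[0.4,[-37.3,-16.9,0],15.2],[0.4,[-37.3,-16.9,0],15.2],[0.4,[-37.3,-16.9,0],15.2],[0.4,[-37.3,-16.9,0],15.2],[0.4,[-37.3,-16.9,0],15.2],[0.4,[-37.3,-16.9,0],15.2],[0.4,[-37.3,-16.9,0],15.2],[0.4,[-37.3,-16.9,0],15.2],[0.4,[-37.3,-16.9,0],15.2],[0.4,[-37.3,-16.9,0],15.2],[0.4,[-37.3,-16.9,0],15.2]]' 
python3 - <<'E'
from h import *
import pickle
W=manip.camera_params("wrist");im=manip.camera("wrist")[:,:,::-1]
pickle.dump(W,open("w1.pkl","wb"));cv2.imwrite("pics/w1.png",im)
print(manip.read_state()['eef_pos'],manip.read_state()['eef_rot'],manip.read_state()['finger_gap'])
E
```

```text
clock: 1.35
eef_pos: [470.1, 250.9, 219.5]
eef_rot: [-3.141, -0.0, 1.512]
wrist_force: [0.7, 0.1, 0.4]
finger_gap: 66.0
finger_force: 0.0
[470.180398   250.94937739 219.53706095] [ 3.14157379e+00 -7.06603474e-05  1.51123819e+00] 65.57260583472602
```

View pics/w1.png

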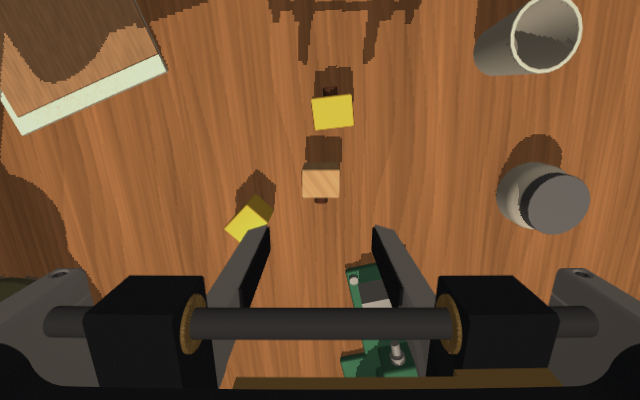

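The wrist view shows the wooden block's top face with corners about (302,170), (339,170), (340,197) and (302,197), and its plug below at (321,201), toward the press. I'll refine the fit from this view.

```bash
python3 - <<'E'
from h import *
import pickle
W=pickle.load(open("w1.pkl","rb"));im=cv2.imread("pics/w1.png")
c=im[160:206,294:350]
h=cv2.cvtColor(c,cv2.COLOR_BGR2HSV)
m=((h[...,2]>185)&(h[...,1]<170)).astype(np.uint8)
n,l,s,ce=cv2.connectedComponentsWithStats(m);i=1+np.argmax(s[1:,4]);m=(l==i).astype(np.uint8)
print(s[i],h[24,27],h[24,2],h[8,25])
pts=np.argwhere(m)[:,::-1]+[294,160]
q=cv2.boxPoints(cv2.minAreaRect(pts.astype(np.float32)));w=atz(W,q,50);print(q,w.round(1).tolist(),w.mean(0))
ctr=atz(W,[pts.mean(0)],50);print("centroid",ctr)
for a in range(4):d=w[(a+1)%4]-w[a];print(np.hypot(*d[:2]),np.degrees(np.arctan2(d[1],d[0])))
print(proj(W,[[470.6,250,50]]))
E
```

```text
[  8  11  37  27 960] [ 16 134 213] [ 13 160 158] [ 16 137  78]
[[302. 171.]
 [338. 171.]
 [338. 197.]
 [302. 197.]] [[449.8, 266.0, 50.0], [490.5, 263.5, 50.0], [489.2, 232.9, 50.0], [447.4, 235.4, 50.0]] [469.20824478 249.45261184  50.        ]
centroid [[469.58725825 249.87147664  50.        ]]
40.81312114042819 -3.4315860362860016
30.671340152180793 -92.52311953665749
41.808021553328416 176.56583621367878
30.66982126463983 85.61822223298161
[[321.1831222  183.62093931]]
```

```bash
python3 -m creep '[[0.4,[-0.1,0,5],0],[0.4,[-0.1,0,10],0],[0.4,[-0.1,0,14],0],[0.4,[-0.1,0,17],0],[0.4,[-0.1,0,18.3],0],[0.4,[-0.1,0,18.3],0],[-1,[-0.1,0,18.3],0],[-1,[-0.1,0,18.3],0],[-1,[-0.1,0,18.3],0],[-1,[-0.1,0,18.3],0],[-1,[-0.1,0,18.3],0],[-1,[-0.1,0,18.3],0]]' 25
```

```text
clock: 2.6
eef_pos: [471.3, 249.4, 37.7]
eef_rot: [3.14, -0.001, 1.507]
wrist_force: [-1.5, -0.8, 7.4]
finger_gap: 43.7
finger_force: 25.0
```

```bash
python3 -m creep '[[-1,[0,0,-5],0],[-1,[0,0,-10],0],[-1,[-2,1,-14],-0.3],[-1,[-6,3,-16.3],-0.8],[-1,[-11,5,-16.3],-1.3],[-1,[-15,7,-16.3],-1.8],[-1,[-19,8.5,-16.3],-2.2],[-1,[-23,10,-16.3],-2.6],[-1,[-25.5,10.8,-16.3],-2.6],[-1,[-25.5,10.8,-16.3],-2.6],[-1,[-25.5,10.8,-16.3],-2.6],[-1,[-25.5,10.8,-16.3],-2.6]]'
python3 - <<'E'
from h import *
import pickle
W=manip.camera_params("wrist");im=manip.camera("wrist")[:,:,::-1]
pickle.dump(W,open("w2.pkl","wb"));cv2.imwrite("pics/w2.png",im)
x0,y0=190,10
cv2.imwrite("pics/w2c.png",cv2.resize(im[0:240,160:480],(800,600),interpolation=cv2.INTER_CUBIC))
c,s=np.cos(.1627),np.sin(.1627)
L=np.array([[-24,171,22],[24,171,22],[-32,209,58],[32,209,58],[-32,223,58],[32,223,58]])
M=np.array([[c,-s,0],[s,c,0],[0,0,1]])
print(proj(W,L@M.T+[580.6,-120.6,0]))
E
```

```text
clock: 3.8
eef_pos: [562.2, -11.3, 199.6]
eef_rot: [3.141, -0.0, 1.735]
wrist_force: [-0.0, -0.4, -1.8]
finger_gap: 44.0
finger_force: 25.0
[[299.67346994 128.79585304]
 [342.57040396 128.83361436]
 [288.29375126  90.97031365]
 [354.22879677  91.03508173]
 [287.90669876  75.6184883 ]
 [354.65913535  75.68675859]]
```

View pics/w2c.png

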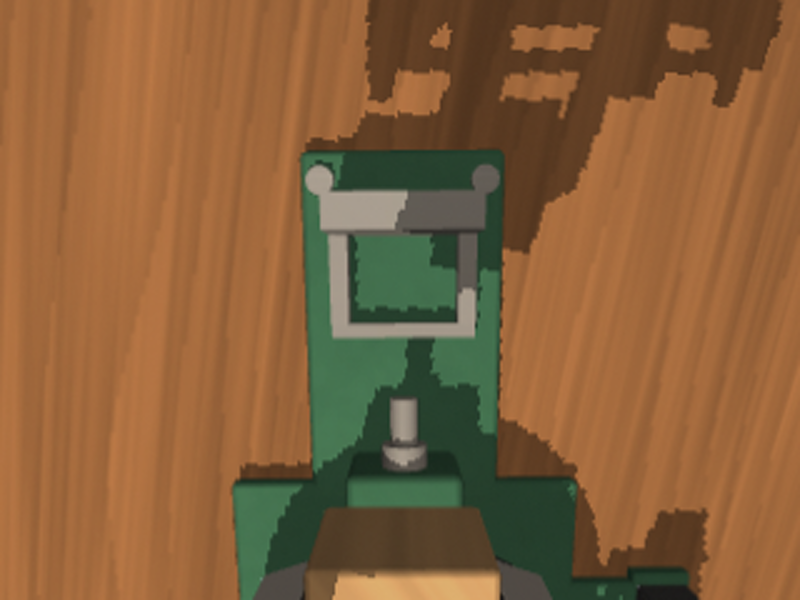

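The crop shows the anvil top with corners (319,192), (486,191), (486,231) and (320,231), and the pocket open between (348,235) and (459,323). The held block's edges are at rows 508 and 572. I'll fit the press pose and the block in hand from this same camera, so its calibration error cancels.

```bash
python3 - <<'E'
from h import *
import pickle
W=pickle.load(open("w2.pkl","rb"));u=lambda a,b:(160+a/2.5-.3,b/2.5-.3)
o=[(W,(-32,223,58),u(319,191)),(W,(32,223,58),u(486.5,190.5)),(W,(-32,209,58),u(320,231.5)),(W,(32,209,58),u(487,231.5)),
(W,(-24,171,22),u(349,323)),(W,(24,171,22),u(459,323))]
q,r=fit(o,[580,-120,.16]);print(q,r.tolist())
c,s=np.cos(q[2]),np.sin(q[2]);n=np.array([q[0]-190*s,q[1]+190*c]);print("nest",n)
st=manip.read_state();t=st['eef_pos'];y=st['eef_rot'][2];print(t,y)
# block held: unknown x,y,yaw and bottom height
ob=[((-22,17,50),u(306,572)),((22,17,50),u(498,572)),((-22,17,0),u(325,508)),((22,17,0),u(478,508))]
def f(p):
    c,s=np.cos(p[2]),np.sin(p[2])
    return np.concatenate([proj(W,[p[0]+c*l[0]-s*l[1],p[1]+s*l[0]+c*l[1],l[2]+p[3]])[0]-v for l,v in ob])
b=least_squares(f,[t[0],t[1],q[2],163]);print(b.x,b.fun.round(1))
z=t[2]-36.5
def g(p):return f([*p,z])
b=least_squares(g,[t[0],t[1],q[2]]);print(b.x,b.fun.round(1))
d=n-t[:2];e=np.array([np.cos(y),np.sin(y)]);e2=np.array([np.sin(y),-np.cos(y)]);print("by TCP tx,ty",d@e,d@e2)
d=n-b.x[:2];print("by vision",d@e,d@e2)
E
```

```text
[ 5.81587700e+02 -1.20976085e+02  1.68162375e-01] [[0.3, 0.3], [0.0, 0.2], [0.4, -0.6], [-0.5, -0.9], [0.4, 0.5], [-0.8, 0.3]]
nest [549.78722363  66.34377451]
[562.26137872 -11.22940289 199.64072228] 1.7354153735617661
[ 5.62248882e+02 -1.34909666e+01  1.63412832e-01  1.55807030e+02] [-0.3  0.1  0.1  0.1  0.6 -0.1 -0.3 -0.1]
[ 5.61816165e+02 -1.08678214e+01  1.63410420e-01] [-2.1  0.6  2.   0.6 -0.5 -0.7  0.8 -0.7]
by TCP tx,ty 78.56867583467738 0.40690870297194776
by vision 78.13902249251595 0.7868491714044482
```

```bash
python3 -m creep '[[-1,[4,0.05,0],0],[-1,[7.8,0.05,2],0],[-1,[7.8,0.05,6],0],[-1,[7.8,0.05,9],0],[-1,[7.8,0.05,11],0],[-1,[7.8,0.05,12],0],[-1,[7.8,0.05,12.6],0],[-1,[7.8,0.05,13],0],[-1,[7.8,0.05,13.4],0],[-1,[7.8,0.05,13.4],0],[-1,[7.8,0.05,13.4],0]]'
python3 - <<'E'
from h import *
im=manip.camera("wrist")[:,:,::-1]
cv2.imwrite("pics/w3c.png",cv2.resize(im[80:320,160:480],(800,600),interpolation=cv2.INTER_CUBIC))
E
```

```text
clock: 4.95
eef_pos: [550.5, 64.8, 65.9]
eef_rot: [3.141, 0.0, 1.734]
wrist_force: [0.2, 0.2, -1.3]
finger_gap: 43.8
finger_force: 25.0
```

View pics/w3c.png

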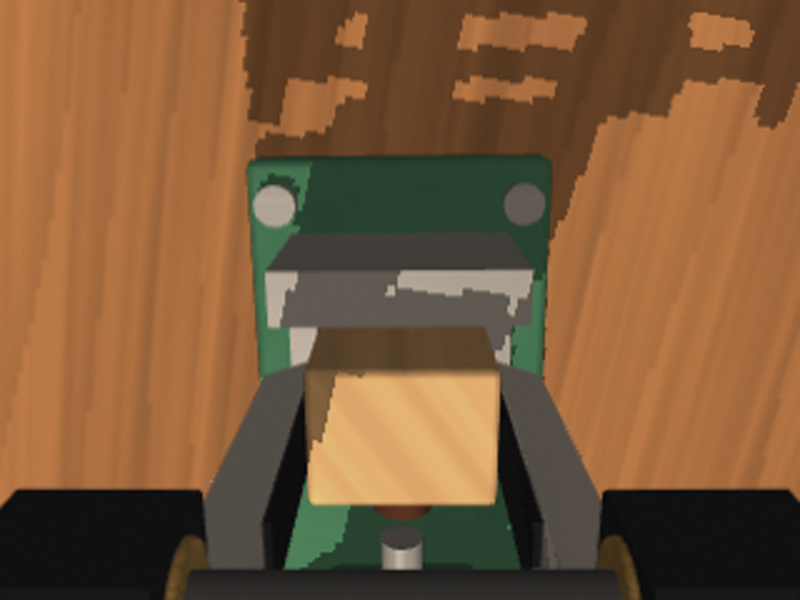

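The view shows the block centred between the anvil's ends (block 307–498, anvil 266–533), with its bottom still above the walls. The block's top far edge is at row 372 and the anvil's near edge at row 327. I'll work out the gap.

```bash
python3 - <<'E'
from h import *
W=manip.camera_params("wrist");st=manip.read_state();print(st['eef_pos'],st['wrist_force'])
u=lambda a,b:(160+a/2.5-.3,80+b/2.5-.3)
y=st['eef_rot'][2];e=np.array([np.cos(y),np.sin(y)]);e2=np.array([np.sin(y),-np.cos(y)])
f=lambda p:(p[:2]-st['eef_pos'][:2])
for nm,uv,z in (("anv",(266,327),58),("anv",(533,327),58),("anvback",(266,270),58),("anvback",(533,270),58)):
    d=f(atz(W,[u(*uv)],z)[0]);print(nm,d@e,d@e2)
for h in (78,79,80):
  for uv in ((307,372),(498,372),(308,504),(496,504)):
    d=f(atz(W,[u(*uv)],h)[0]);print(h,d@e,d@e2)
E
```

```text
[550.50523193  64.76503367  65.9575175 ] [-0.12613342  0.04338995 -1.467235  ]
anv 21.044704267924665 -33.44127093996567
anv 20.978963837941848 31.662816267491564
anvback 35.376417314998946 -32.72222371318223
anvback 35.317051173354926 30.988918404238625
78 17.360976045163756 -21.154682878430783
78 17.3150772023727 20.765580882574866
78 -15.472713626219521 -22.112824191020596
78 -15.530418172073958 21.459727723683205
79 17.765375311772818 -21.019556457881368
79 17.719775522981937 20.627575742408037
79 -14.854386390188685 -21.971454998870573
79 -14.91171496196146 21.317199868412292
80 18.16977457838187 -20.884430037331956
80 18.12447384359118 20.489570602241212
80 -14.23605915415783 -21.830085806720664
80 -14.293011751848994 21.174672013141485
```

```bash
python3 -m creep '[[-1,[0.1,-0.05,0.5],0],[-1,[0.1,-0.05,0.9],0],[-1,[0.1,-0.05,1.2],0],[-1,[0.1,-0.05,1.5],0],[-1,[0.1,-0.05,1.7],0],[-1,[0.1,-0.05,1.7],0],[-1,[0.1,-0.05,1.7],0]]'
```

```text
clock: 5.7
eef_pos: [549.5, 65.7, 49.6]
eef_rot: [-3.141, 0.0, 1.734]
wrist_force: [-9.3, -2.0, 16.2]
finger_gap: 43.5
finger_force: 25.0
```

```bash
python3 -m creep '[[-0.3,[0,0,0],0],[0.3,[0,0,0],0],[0.3,[0,0,0],0],[0.3,[0,0,0],0],[0.3,[0,0,0],0],[0.3,[0,0,-4],0],[0.3,[0,0,-8],0],[0.3,[0,0,-12],0],[0.3,[0,0,-15],0],[0.3,[-5,0,-16],0],[0.3,[-9,0,-16],0],[0.3,[-9,0,-16],0]]'
python3 - <<'E'
from h import *
im=manip.camera("wrist")[:,:,::-1];W=manip.camera_params("wrist")
cv2.imwrite("pics/w4c.png",cv2.resize(im[0:240,160:480],(800,600),interpolation=cv2.INTER_CUBIC))
import pickle;pickle.dump(W,open("w4.pkl","wb"));print(manip.read_state()['eef_pos'])
E
```

```text
clock: 6.9
eef_pos: [564.6, -26.8, 208.6]
eef_rot: [3.141, 0.001, 1.731]
wrist_force: [0.6, 1.9, -0.5]
finger_gap: 60.9
finger_force: 0.0
[564.30543682 -24.84228322 208.27568579]
```

View pics/w4c.png

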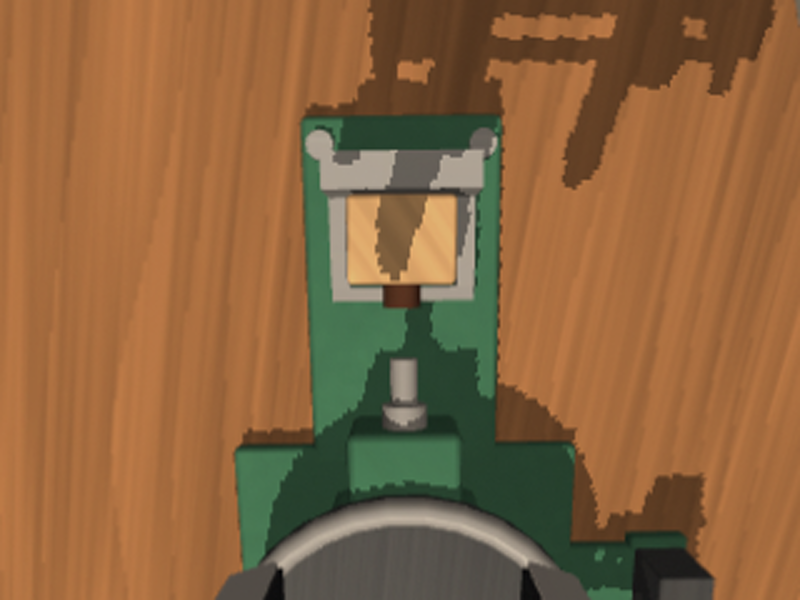

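The block sits straight in the nest (crop 346–457 × 193–285) with its plug at (402,296) facing the ram. Now I'll move above the knob.

```bash
python3 -m creep '[[0.3,[-5,-0.2,0],0],[0.3,[-10,-0.4,0],0],[0.3,[-14,-0.6,0],0],[0.3,[-16.2,-0.6,0],0],[0.3,[-16.2,-0.6,0],0],[0.3,[-16.2,-0.6,0],0]]'
python3 - <<'E'
from h import *
st=manip.read_state();W=manip.camera_params("wrist");im=manip.camera("wrist")[:,:,::-1]
T=manip.camera_params("top");print(st['eef_pos'],st['eef_rot'])
x,y=.166,0
P=[[584.4,-185.7,124],[584.4,-185.7,74],[581.1,-120.8,82]];p=proj(W,P);print(p)
cv2.imwrite("pics/w5c.png",cv2.resize(im[80:320,160:480],(800,600),interpolation=cv2.INTER_CUBIC))
import pickle;pickle.dump(W,open("w5.pkl","wb"))
print("top est",atz(T,[(200+712/3.636,140+194/3.636)],124))
E
```

```text
clock: 7.55
eef_pos: [584.7, -182.8, 208.0]
eef_rot: [-3.141, -0.001, 1.735]
wrist_force: [0.3, 0.3, 0.9]
finger_gap: 60.9
finger_force: 0.0
[ 584.69929074 -182.79729857  208.03032625] [-3.14105566e+00 -6.75242504e-04  1.73451544e+00]
[[320.00301872 208.61013491]
 [320.09597929 193.50410172]
 [327.70127038 130.30239553]]
top est [[ 584.57903168 -182.61126277  124.        ]]
```

View pics/w5c.png

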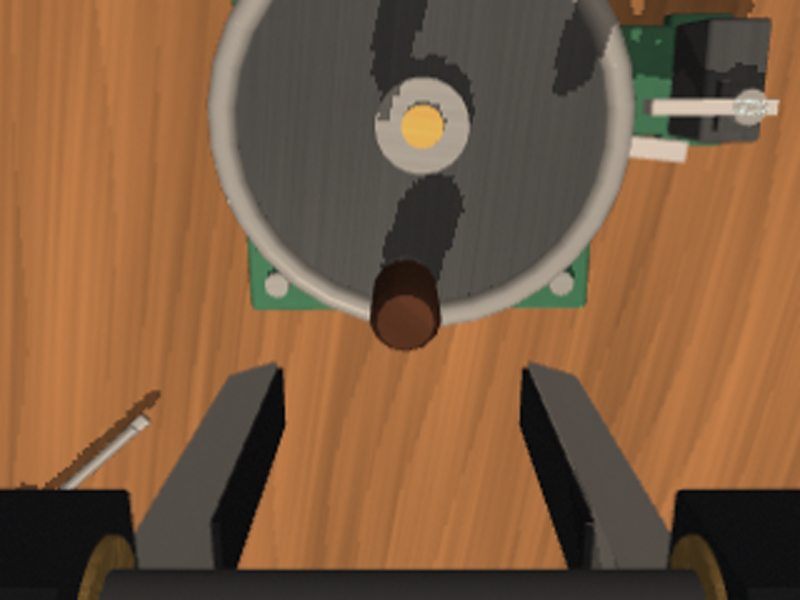

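The crop shows the knob top at (405,319), the hub at (422,126), the stop finger at (655–775,107) and the lug at (657,150). I'll compute the knob, axis and expected end angle.

```bash
python3 - <<'E'
from h import *
import pickle
W=pickle.load(open("w5.pkl","rb"));st=manip.read_state();t=st['eef_pos'];y=st['eef_rot'][2]
e=np.array([np.cos(y),np.sin(y)]);e2=np.array([np.sin(y),-np.cos(y)])
u=lambda a,b:(160+a/2.5-.3,80+b/2.5-.3)
P={}
for n,uv,z in(("knob",(405.5,320.5),124),("hub",(422,126),82),("fingtip",(650,107),70),("fingbot",(650,115),70),("lug",(657,151),70)):
    p=atz(W,[u(*uv)],z)[0];P[n]=p;d=p[:2]-t[:2];print(n,p.round(1),"tool",(d@e).round(1),(d@e2).round(1))
d=P["knob"]-P["hub"];print("r",np.hypot(*d[:2]))
yaw=.166
c,s=np.cos(yaw),np.sin(yaw)
for n in P:
    v=P[n]-P["hub"];print(n,"press",(c*v[0]+s*v[1]).round(1),(-s*v[0]+c*v[1]).round(1))
E
```

```text
knob [ 585.9 -184.8  124. ] tool -2.6 0.8
hub [ 581.8 -120.5   82. ] tool 61.5 7.3
fingtip [669.8 -99.1  70. ] tool 68.2 97.5
fingbot [ 670.6 -102.1   70. ] tool 65.1 97.8
lug [ 676.8 -115.4   70. ] tool 51.0 101.8
r 64.42762078313804
knob press -6.6 -64.1
hub press 0.0 0.0
fingtip press 90.3 6.5
fingbot press 90.5 3.4
lug press 94.5 -10.6
```

Axis (581.8, −120.5), knob radius 64.4 mm and start angle about 0.105 all agree with the description. The stop should come at about 6.1 rad. I'll descend and pinch the knob.

```bash
python3 -m creep '[[0.3,[-0.25,0.1,4],0],[0.3,[-0.25,0.1,7],0],[0.3,[-0.25,0.1,9.5],0],[0.3,[-0.25,0.1,10.8],0],[0.3,[-0.25,0.1,10.8],0],[-1,[-0.25,0.1,10.8],0],[-1,[-0.25,0.1,10.8],0],[-1,[-0.25,0.1,10.8],0],[-1,[-0.25,0.1,10.8],0],[-1,[-0.25,0.1,10.8],0],[-1,[-0.25,0.1,10.8],0]]' 40
python3 - <<'E'
from h import *
C=np.array([581.8,-120.5])
s=manip.read_state();print(s['eef_pos'],s['wrist_force'],np.hypot(*(s['eef_pos'][:2]-C)))
th=np.radians(np.arange(6,372,7.5))
yaw=1.7345
E
```

```text
clock: 8.7
eef_pos: [586.3, -186.3, 100.9]
eef_rot: [3.141, 0.0, 1.734]
wrist_force: [-0.2, 0.8, 2.3]
finger_gap: 25.4
finger_force: 40.0
[ 586.25533323 -186.29207746  100.85205178] [-0.2276349   0.82362553  2.26288633] 65.94275889857238
```

```bash
cat >> h.py <<'E'
def rows(a0,a1,n,r=6.5):
    t=np.radians(np.linspace(a0,a1,n+1));x,y=r*(np.cos(t[0])-np.cos(t)),r*(np.sin(t[0])-np.sin(t))
    return [[-1,[round(a,2),round(b,2),0],0] for a,b in zip(x[1:],y[1:])]
E
python3 - <<'E'
from h import *
for a in (6,102,198):print(rows(a,a+96,12))
E
```

```text
[[-1, [np.float64(0.16), np.float64(-0.89), 0], 0], [-1, [np.float64(0.44), np.float64(-1.76), 0], 0], [-1, [np.float64(0.84), np.float64(-2.57), 0], 0], [-1, [np.float64(1.34), np.float64(-3.32), 0], 0], [-1, [np.float64(1.95), np.float64(-4.0), 0], 0], [-1, [np.float64(2.64), np.float64(-4.58), 0], 0], [-1, [np.float64(3.41), np.float64(-5.06), 0], 0], [-1, [np.float64(4.24), np.float64(-5.43), 0], 0], [-1, [np.float64(5.11), np.float64(-5.68), 0], 0], [-1, [np.float64(6.01), np.float64(-5.8), 0], 0], [-1, [np.float64(6.92), np.float64(-5.8), 0], 0], [-1, [np.float64(7.82), np.float64(-5.68), 0], 0]]
[[-1, [np.float64(0.87), np.float64(0.25), 0], 0], [-1, [np.float64(1.7), np.float64(0.62), 0], 0], [-1, [np.float64(2.47), np.float64(1.1), 0], 0], [-1, [np.float64(3.16), np.float64(1.68), 0], 0], [-1, [np.float64(3.77), np.float64(2.36), 0], 0], [-1, [np.float64(4.28), np.float64(3.11), 0], 0], [-1, [np.float64(4.68), np.float64(3.92), 0], 0], [-1, [np.float64(4.96), np.float64(4.79), 0], 0], [-1, [np.float64(5.11), np.float64(5.68), 0], 0], [-1, [np.float64(5.14), np.float64(6.58), 0], 0], [-1, [np.float64(5.05), np.float64(7.49), 0], 0], [-1, [np.float64(4.83), np.float64(8.37), 0], 0]]
[[-1, [np.float64(-0.34), np.float64(0.84), 0], 0], [-1, [np.float64(-0.79), np.float64(1.63), 0], 0], [-1, [np.float64(-1.35), np.float64(2.34), 0], 0], [-1, [np.float64(-2.0), np.float64(2.97), 0], 0], [-1, [np.float64(-2.74), np.float64(3.5), 0], 0], [-1, [np.float64(-3.54), np.float64(3.93), 0], 0], [-1, [np.float64(-4.39), np.float64(4.24), 0], 0], [-1, [np.float64(-5.28), np.float64(4.43), 0], 0], [-1, [np.float64(-6.18), np.float64(4.49), 0], 0], [-1, [np.float64(-7.09), np.float64(4.43), 0], 0], [-1, [np.float64(-7.97), np.float64(4.24), 0], 0], [-1, [np.float64(-8.83), np.float64(3.93), 0], 0]]
```

```bash
python3 -m creep '[[-1,[0.16,-0.89,0],0],[-1,[0.44,-1.76,0],0],[-1,[0.84,-2.57,0],0],[-1,[1.34,-3.32,0],0],[-1,[1.95,-4.0,0],0],[-1,[2.64,-4.58,0],0],[-1,[3.41,-5.06,0],0],[-1,[4.24,-5.43,0],0],[-1,[5.11,-5.68,0],0],[-1,[6.01,-5.8,0],0],[-1,[6.92,-5.8,0],0],[-1,[7.82,-5.68,0],0]]'
```

```text
clock: 9.9
eef_pos: [517.1, -118.0, 100.8]
eef_rot: [3.141, 0.001, 1.734]
wrist_force: [7.1, -6.1, 3.6]
finger_gap: 25.6
finger_force: 40.0
```

```bash
python3 -m creep '[[-1,[0.87,0.25,0],0],[-1,[1.7,0.62,0],0],[-1,[2.47,1.1,0],0],[-1,[3.16,1.68,0],0],[-1,[3.77,2.36,0],0],[-1,[4.28,3.11,0],0],[-1,[4.68,3.92,0],0],[-1,[4.96,4.79,0],0],[-1,[5.11,5.68,0],0],[-1,[5.14,6.58,0],0],[-1,[5.05,7.49,0],0],[-1,[4.83,8.37,0],0]]'
```

```text
clock: 11.1
eef_pos: [591.4, -57.0, 100.8]
eef_rot: [-3.14, 0.0, 1.735]
wrist_force: [-4.7, -3.9, 11.1]
finger_gap: 25.2
finger_force: 40.0
```

```bash
python3 -m creep '[[-1,[-0.34,0.84,0],0],[-1,[-0.79,1.63,0],0],[-1,[-1.35,2.34,0],0],[-1,[-2.0,2.97,0],0],[-1,[-2.74,3.5,0],0],[-1,[-3.54,3.93,0],0],[-1,[-4.39,4.24,0],0],[-1,[-5.28,4.43,0],0],[-1,[-6.18,4.49,0],0],[-1,[-7.09,4.43,0],0],[-1,[-7.97,4.24,0],0],[-1,[-8.83,3.93,0],0]]'
python3 - <<'E'
from h import *
print([[a,[float(v) for v in b[:2]],c] for a,b,c in rows(294,334,10)])
E
```

```text
clock: 12.3
eef_pos: [645.2, -136.9, 100.8]
eef_rot: [3.141, -0.001, 1.735]
wrist_force: [3.1, 3.6, 6.9]
finger_gap: 25.5
finger_force: 40.0
[[-1, [-0.41, -0.2], 0], [-1, [-0.8, -0.43], 0], [-1, [-1.18, -0.68], 0], [-1, [-1.53, -0.96], 0], [-1, [-1.87, -1.26], 0], [-1, [-2.19, -1.59], 0], [-1, [-2.48, -1.94], 0], [-1, [-2.74, -2.3], 0], [-1, [-2.99, -2.69], 0], [-1, [-3.2, -3.09], 0]]
```

```bash
python3 -m creep '[[-1,[-0.41,-0.2,0],0],[-1,[-0.8,-0.43,0],0],[-1,[-1.18,-0.68,0],0],[-1,[-1.53,-0.96,0],0],[-1,[-1.87,-1.26,0],0],[-1,[-2.19,-1.59,0],0],[-1,[-2.48,-1.94,0],0],[-1,[-2.74,-2.3,0],0],[-1,[-2.99,-2.69,0],0],[-1,[-3.2,-3.09,0],0],[-1,[-3.2,-3.09,0],0],[-1,[-3.2,-3.09,0],0]]'
cat >> h.py <<'E'
def feel():
    s=manip.read_state();C=np.array([581.8,-120.5])+np.array([.16,-.987])*1.2
    # tool axes: x=press +y, y=press +x
    y=1.7345;e=np.array([np.cos(y),np.sin(y)]);e2=np.array([np.sin(y),-np.cos(y)])
    d=s['eef_pos'][:2]-C;a,b=d@e,d@e2;th=np.arctan2(-b,-a)%(2*np.pi)
    F=np.array(s['wrist_force'][:2]);f=np.array([F@e,F@e2])
    tang=np.array([np.sin(th),-np.cos(th)]);rad=-np.array([np.cos(th),np.sin(th)])
    print("th %.4f deg %.2f r %.2f push %.2f radial %.2f"%(th,np.degrees(th),np.hypot(a,b),-f@tang,f@rad),"t",s['clock'],np.round(s['wrist_force'],1),np.round(s['moment'],2))
E
python3 - <<'E'
from h import *
feel()
print([[a,[float(v) for v in b[:2]],c] for a,b,c in rows(334,346,12)])
E
```

```text
clock: 13.5
eef_pos: [619.5, -174.5, 100.8]
eef_rot: [-3.141, 0.001, 1.734]
wrist_force: [1.2, -4.0, 6.6]
finger_gap: 25.2
finger_force: 40.0
th 5.8291 deg 333.98 r 64.78 push -1.35 radial 3.91 t 13.5 [ 1.2 -4.   6.6] [-0.79 -0.15  0.03]
[[-1, [-0.05, -0.1], 0], [-1, [-0.1, -0.21], 0], [-1, [-0.14, -0.31], 0], [-1, [-0.18, -0.41], 0], [-1, [-0.23, -0.52], 0], [-1, [-0.27, -0.63], 0], [-1, [-0.3, -0.73], 0], [-1, [-0.34, -0.84], 0], [-1, [-0.37, -0.95], 0], [-1, [-0.41, -1.06], 0], [-1, [-0.44, -1.17], 0], [-1, [-0.46, -1.28], 0]]
```

```bash
python3 -m creep '[[-1,[-0.05,-0.1,0],0],[-1,[-0.1,-0.21,0],0],[-1,[-0.14,-0.31,0],0],[-1,[-0.18,-0.41,0],0],[-1,[-0.23,-0.52,0],0],[-1,[-0.23,-0.52,0],0]]'|tail -3; python3 -c "
from h import *
feel();print([[float(v) for v in b[:2]] for a,b,c in rows(339,359,20)])"
```

```text
wrist_force: [4.8, -2.0, 5.2]
finger_gap: 25.3
finger_force: 40.0
th 5.9096 deg 338.59 r 64.76 push 3.09 radial 4.17 t 14.1 [ 4.8 -2.   5.2] [-0.55 -0.79  0.04]
[[-0.04, -0.11], [-0.08, -0.21], [-0.11, -0.32], [-0.15, -0.43], [-0.18, -0.54], [-0.21, -0.65], [-0.24, -0.76], [-0.27, -0.87], [-0.29, -0.98], [-0.31, -1.09], [-0.33, -1.2], [-0.35, -1.31], [-0.37, -1.42], [-0.38, -1.54], [-0.4, -1.65], [-0.41, -1.76], [-0.42, -1.88], [-0.42, -1.99], [-0.43, -2.1], [-0.43, -2.22]]
```

```bash
python3 -m creep '[[-1,[-0.04,-0.11,0],0],[-1,[-0.08,-0.21,0],0],[-1,[-0.11,-0.32,0],0],[-1,[-0.15,-0.43,0],0],[-1,[-0.18,-0.54,0],0],[-1,[-0.18,-0.54,0],0]]'|tail -3; python3 -c "
from h import *
feel()"
```

```text
wrist_force: [4.4, -3.2, 5.6]
finger_gap: 25.4
finger_force: 40.0
th 5.9982 deg 343.67 r 64.73 push 2.60 radial 4.79 t 14.7 [ 4.4 -3.2  5.6] [-0.58 -0.69  0.02]
```

```bash
python3 -m creep '[[-1,[-0.015,-0.05,0],0],[-1,[-0.03,-0.1,0],0],[-1,[-0.045,-0.16,0],0],[-1,[-0.06,-0.22,0],0],[-1,[-0.06,-0.22,0],0]]'|tail -3; python3 -c "
from h import *
feel()"
```

```text
wrist_force: [3.8, -2.7, 5.8]
finger_gap: 25.4
finger_force: 40.0
th 6.0323 deg 345.63 r 64.71 push 2.37 radial 4.05 t 15.2 [ 3.8 -2.7  5.8] [-0.59 -0.84 -0.04]
```

```bash
python3 -m creep '[[-1,[-0.012,-0.05,0],0],[-1,[-0.024,-0.1,0],0],[-1,[-0.036,-0.15,0],0],[-1,[-0.036,-0.15,0],0]]'|tail -3; python3 -c "
from h import *
feel()"
```

```text
wrist_force: [4.1, -2.2, 5.5]
finger_gap: 25.2
finger_force: 40.0
th 6.0563 deg 347.00 r 64.69 push 2.92 radial 3.58 t 15.6 [ 4.1 -2.2  5.5] [-0.58 -0.82  0.03]
```

```bash
python3 -m creep '[[-1,[-0.01,-0.03,0],0],[-1,[-0.02,-0.06,0],0],[-1,[-0.02,-0.1,0],0],[-1,[-0.02,-0.1,0],0]]'|tail -3; python3 -c "
from h import *
feel()"
```

```text
wrist_force: [4.7, -4.4, 5.6]
finger_gap: 25.2
finger_force: 40.0
th 6.0719 deg 347.89 r 64.72 push 2.71 radial 5.83 t 16.0 [ 4.7 -4.4  5.6] [-0.64 -0.8   0.03]
```

```bash
python3 -m creep '[[-1,[-0.01,-0.03,0],0],[-1,[-0.015,-0.06,0],0],[-1,[-0.015,-0.06,0],0]]'|tail -3; python3 -c "
from h import *
feel()"
```

```text
wrist_force: [3.8, -3.2, 4.8]
finger_gap: 25.0
finger_force: 40.0
th 6.0815 deg 348.44 r 64.70 push 2.41 radial 4.34 t 16.3 [ 3.8 -3.2  4.8] [-0.56 -0.79 -0.02]
```

```bash
python3 -m creep '[[-1,[-0.01,-0.04,0],0],[-1,[-0.015,-0.08,0],0],[-1,[-0.015,-0.08,0],0]]'|tail -3; python3 -c "
from h import *
feel()"
```

```text
wrist_force: [3.7, -2.2, 5.7]
finger_gap: 25.2
finger_force: 40.0
th 6.0944 deg 349.19 r 64.71 push 2.74 radial 3.40 t 16.6 [ 3.7 -2.2  5.7] [-0.58 -0.8  -0.03]
```

```bash
python3 -m creep '[[-1,[-0.005,-0.03,0],0],[-1,[-0.01,-0.06,0],0],[-1,[-0.01,-0.06,0],0]]'|tail -3; python3 -c "
from h import *
feel()"
```

```text
wrist_force: [4.2, -3.8, 5.4]
finger_gap: 25.3
finger_force: 40.0
th 6.1037 deg 349.71 r 64.71 push 2.71 radial 5.03 t 16.9 [ 4.2 -3.8  5.4] [-0.57 -0.85 -0.02]
```

```bash
python3 -m creep '[[-1,[-0.01,-0.04,0],0],[-1,[-0.01,-0.08,0],0],[-1,[-0.01,-0.08,0],0]]'|tail -3; python3 -c "
from h import *
feel()"
```

```text
wrist_force: [4.4, -2.9, 4.8]
finger_gap: 25.0
finger_force: 40.0
th 6.1162 deg 350.43 r 64.71 push 3.20 radial 4.18 t 17.2 [ 4.4 -2.9  4.8] [-0.65 -0.81 -0.02]
```

```bash
python3 -m creep '[[-1,[-0.005,-0.03,0],0],[-1,[-0.01,-0.06,0],0],[-1,[-0.01,-0.06,0],0]]'|tail -3; python3 -c "
from h import *
feel()"
```

```text
wrist_force: [4.5, -2.9, 5.4]
finger_gap: 25.3
finger_force: 40.0
th 6.1254 deg 350.96 r 64.71 push 3.32 radial 4.15 t 17.5 [ 4.5 -2.9  5.4] [-0.66 -0.8  -0.02]
```

```bash
python3 -m creep '[[-1,[-0.01,-0.04,0],0],[-1,[-0.01,-0.08,0],0],[-1,[-0.01,-0.08,0],0]]'|tail -3; python3 -c "
from h import *
feel()"
```

```text
wrist_force: [6.3, -2.1, 4.4]
finger_gap: 25.3
finger_force: 40.0
th 6.1334 deg 351.42 r 64.70 push 5.31 radial 3.90 t 17.8 [ 6.3 -2.1  4.4] [-0.59 -1.32  0.  ]
```

```bash
python3 -m creep '[[-1,[-0.005,-0.03,0],0],[-1,[-0.01,-0.06,0],0],[-1,[-0.01,-0.06,0],0]]'|tail -3; python3 -c "
from h import *
feel()"
```

```text
wrist_force: [9.6, -1.6, 2.4]
finger_gap: 25.0
finger_force: 40.0
th 6.1360 deg 351.57 r 64.66 push 8.68 radial 4.44 t 18.1 [ 9.6 -1.6  2.4] [-0.47 -1.98 -0.01]
```

Contact is at about 6.13 rad, as the picture predicted. I'll add a touch more pressure, hold and read.

```bash
python3 -m creep '[[-1,[0,-0.015,0],0],[-1,[0,-0.015,0],0],[-1,[0,-0.015,0],0]]'|tail -3; python3 -c "
from h import *
feel()"; python3 -m creep '[[-1,[0,0,0],0]]'|tail -3; python3 -c "
from h import *
feel()"
```

```text
wrist_force: [10.4, -1.3, 3.0]
finger_gap: 25.6
finger_force: 40.0
th 6.1369 deg 351.62 r 64.67 push 9.49 radial 4.43 t 18.4 [10.4 -1.3  3. ] [-0.43 -2.12 -0.08]
wrist_force: [10.4, -2.7, 1.9]
finger_gap: 25.2
finger_force: 40.0
th 6.1366 deg 351.60 r 64.67 push 9.09 radial 5.71 t 18.5 [10.4 -2.7  1.9] [-0.45 -2.07  0.05]
```

```bash
python3 -m creep '[[-0.3,[0,0,0],0],[0,[0,0,0],0],[0.2,[0,0,0],0],[0.2,[0,0,0],0],[0.2,[0,0,0],0],[0.2,[0,0,-2],0],[0.2,[0,0,-5],0],[0.2,[0,0,-9],0],[0.2,[0,0,-12],0],[0.2,[-2,0,-13],0],[0.2,[-2,0,-13],0],[0.2,[-2,0,-13],0]]'
python3 - <<'E'
from h import *
T=manip.camera_params("top");t=cv2.resize(manip.camera("top")[140:290,200:420,::-1],(400,273),interpolation=cv2.INTER_CUBIC)
w=cv2.resize(manip.camera("wrist")[0:240,160:560,::-1],(800,480),interpolation=cv2.INTER_CUBIC)
cv2.imwrite("pics/f.png",w);cv2.imwrite("pics/ft.png",t)
E
```

```text
clock: 19.7
eef_pos: [603.8, -203.2, 229.4]
eef_rot: [-3.14, -0.001, 1.734]
wrist_force: [0.6, 1.0, -0.5]
finger_gap: 56.0
finger_force: 0.0
```

View pics/f.png

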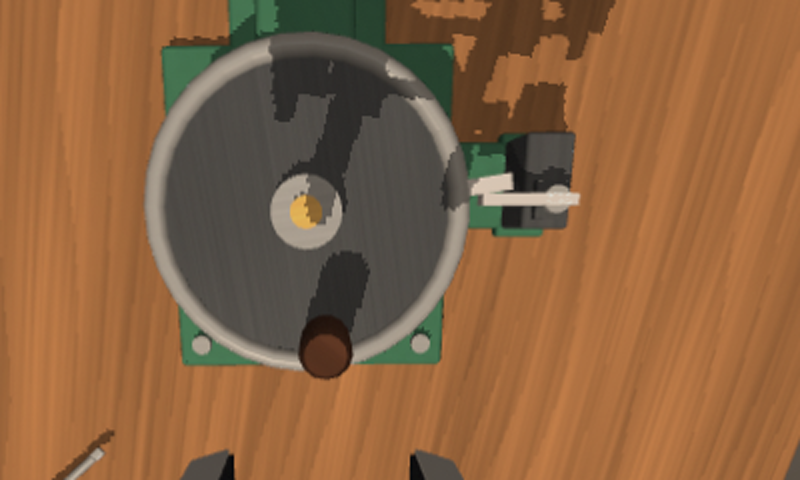

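The lug at (490,185) rests against the finger at (530,199), and the knob is free at (325,355). My views are used up, so I'll check the bushing numerically from the top camera.

```bash
python3 - <<'E'
from h import *
T=manip.camera_params("top");S=manip.camera_params("scene")
for n,p in(("top",T),("scene",S)):
    im=manip.camera(n).astype(int)
    c,s=np.cos(.166),np.sin(.166)
    for yy in range(156,212,4):
        z=62 if yy>=175 else 50
        P=[581.6-s*yy,-120.7+c*yy,z];u,v=proj(p,P)[0];print(n,yy,im[int(v+.5),int(u+.5)].tolist())
E
```

```text
top 156 [56, 85, 57]
top 160 [50, 80, 53]
top 164 [58, 82, 54]
top 168 [106, 103, 89]
top 172 [118, 134, 112]
top 176 [113, 89, 46]
top 180 [255, 227, 123]
top 184 [135, 96, 53]
top 188 [148, 104, 61]
top 192 [164, 118, 66]
top 196 [165, 119, 65]
top 200 [171, 122, 67]
top 204 [156, 110, 60]
top 208 [158, 113, 62]
scene 156 [115, 127, 99]
scene 160 [182, 168, 147]
scene 164 [165, 153, 132]
scene 168 [155, 114, 69]
scene 172 [131, 94, 57]
scene 176 [234, 179, 106]
scene 180 [154, 113, 68]
scene 184 [133, 98, 57]
scene 188 [139, 102, 61]
scene 192 [140, 103, 62]
scene 196 [146, 108, 65]
scene 200 [144, 107, 63]
scene 204 [134, 102, 63]
scene 208 [115, 97, 73]
```

No dark plug pixels remain ahead of the block face, which extends right up to the anvil, so the bushing is flush. I'll hand the job in.

```bash
python3 -c "
from cell import manip
print(manip.sign_off())"
```

```text
the job is handed in; nothing more can be done
None
```

I handed the job in at about 20 s: the wooden block is in the nest with its bushing pressed flush (judged from top-camera pixel colours, not a close-up), the wheel went once round, and I let go with its lug touching the stop after a push of about 9.3 N at the knob; the tub, cup and screwdriver were left alone.

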